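# Make up two gift cartons of syrup and tea

### The job

Make up the two gift cartons: the dark red syrup jug and the white tea tin go in the red carton, the amber syrup jug and the green tea tin in the brown kraft carton. In each carton stand the jug centred on the round brown pad with its handle pointing straight to the carton's low front, and stand the tin in the other, bare cell. Set everything down gently, upright on the carton's floor, without dropping or knocking over anything, and leave the blue tin standing where it is.

Things in the scene. Friction and masses are not known exactly. Their poses are not given: they have to be found in the camera images.
- jug_red: Upright dark red glass syrup jug, 122 mm high, 0.3 kg. Body 60 mm across up to z = 56 mm, tapering to a neck. Tall round red cap, 32 mm across, z = 90 to 122 mm: grip it from above, from any side. Loop handle on one side, out to 53 mm from the axis, its top at z = 84 mm, below the cap. Origin: centre of underside; z up; +x points to the handle.
- jug_amber: Upright amber yellow glass syrup jug, 122 mm high, 0.3 kg. Body 60 mm across up to z = 56 mm, tapering to a neck. Tall round yellow cap, 32 mm across, z = 90 to 122 mm: grip it from above, from any side. Loop handle on one side, out to 53 mm from the axis, its top at z = 84 mm, below the cap. Origin: centre of underside; z up; +x points to the handle.
- tin_white: White round tea tin, 54 mm in diameter, 110 mm high, with two thin brass bands and a small brass dot on the lid, standing upright, about 160 g. Origin: centre of the underside; z up; the yaw does not matter.
- tin_green: Green round tea tin, 54 mm in diameter, 110 mm high, with two thin brass bands and a small brass dot on the lid, standing upright, about 160 g. Origin: centre of the underside; z up; the yaw does not matter.
- tin_blue: Blue round tea tin, 54 mm in diameter, 110 mm high, with two thin brass bands and a small brass dot on the lid, standing upright, about 160 g. Origin: centre of the underside; z up; the yaw does not matter. Not for these cartons: it stays where it stands.
- carton_red: Red (cream inside) open gift carton, fixed, 140 (x) by 200 (y) mm; walls and floor 4 thick, walls 50 high, but the low front at +x only 18. Flaps stand 26 out from both ends. A divider (4 thick, 40 high) at y = 0 makes two cells 132 by 94. Round brown pad, 66 across, flat in the cell at y = +49; bare cell's centre y = -49; both x = 0. Origin: centre of underside; z up; +x out over the low front.
- carton_kraft: Brown kraft open gift carton, fixed, 140 (x) by 200 (y) mm; walls and floor 4 thick, walls 50 high, but the low front at +x only 18. Flaps stand 26 out from both ends. A divider (4 thick, 40 high) at y = 0 makes two cells 132 by 94. Round brown pad, 66 across, flat in the cell at y = -49; bare cell's centre y = +49; both x = 0. Origin: centre of underside; z up; +x out over the low front.

How it is judged:
At the end, for the whole second after the job is handed in: Each jug and tin at rest in its own carton, on its floor, upright within 0.12 rad; each jug within 15 mm (along the carton's x and y) of its pad's centre, handle to the low front within 0.35 rad; each tin in the bare cell; the blue tin standing within 20 mm of its start (x of jug_red in the frame of carton_red between -0.015 and 0.015 m and y of jug_red in the frame of carton_red between 0.034 and 0.064 m and height (world z) of each of jug_red, tin_white, jug_amber, tin_green below 0.01 m and angle between each of jug_red, tin_white, jug_amber, tin_green, tin_blue's own z axis and vertical below 0.12 rad and linear speed of each of jug_red, tin_white, jug_amber, tin_green below 0.02 m/s and angular speed of each of jug_red, tin_white, jug_amber, tin_green below 0.2 rad/s and angle between the x axis of jug_red and the x axis of carton_red, either way round below 0.35 rad and y of carton_red in the frame of jug_red below 0 m and x of tin_white in the frame of carton_red between -0.045 and 0.045 m and y of tin_white in the frame of carton_red between -0.078 and -0.022 m and x of jug_amber in the frame of carton_kraft between -0.015 and 0.015 m and y of jug_amber in the frame of carton_kraft between -0.064 and -0.034 m and angle between the x axis of jug_amber and the x axis of carton_kraft, either way round below 0.35 rad and y of carton_kraft in the frame of jug_amber above 0 m and x of tin_green in the frame of carton_kraft between -0.045 and 0.045 m and y of tin_green in the frame of carton_kraft between 0.022 and 0.078 m and distance of tin_blue from where it was at the start of the episode below 0.02 m); the robot touches nothing.
It fails at once if a jug or tin is dropped or knocked: faster than 0.7 m/s with its foot within 40 mm of the bench ((height (world z) of jug_red below 0.04 m and linear speed of jug_red above 0.7 m/s) or (height (world z) of jug_amber below 0.04 m and linear speed of jug_amber above 0.7 m/s) or (height (world z) of tin_white below 0.04 m and linear speed of tin_white above 0.7 m/s) or (height (world z) of tin_green below 0.04 m and linear speed of tin_green above 0.7 m/s) or (height (world z) of tin_blue below 0.04 m and linear speed of tin_blue above 0.7 m/s)).
It fails at once if a jug or tin is knocked over (angle between any of jug_red, jug_amber, tin_white, tin_green, tin_blue's own z axis and vertical above 0.9 rad).
It also fails if it takes over 96 s, if anything falls off the work surface, if the arm or the gripper's body presses on something with over 40 N, if the wrist force passes 120 N, or if a joint passes its speed limit or range.

### The arm

A 7-joint arm with a two-finger parallel gripper is mounted at the origin on the work surface. World frame = base frame: x ahead of the robot, y to its left, z up, the work surface at z = 0. Lengths are in m, angles in rad, forces in N, time in s.
With the tool pointing down it reaches from about 0.425 to 0.925 m from the base axis. Payload 6.8 kg.
Tool frame: the origin (TCP) lies at the very end of the fingers, on their centre line; the grasp point (between the pads) lies 19 mm behind it; y points along the fingers, z is the direction in which the jaws open and shut, and the axes are right-handed (so a half turn about y gives the same grasp; the last joint's range is limited). The gripper opens to 85 mm and grips with 20 to 120 N. Pads are 22 mm wide; open, the fingers measure 114 mm over their backs; the gripper's body (76 mm by 85 mm) begins 54 mm behind the grasp point. The pads swing forward as they close: fully open they stand 13 mm farther back than shut.
Start: joints at [-1.341, 0.477, 0.022, 1.555, -0.011, 1.109, -0.083], TCP at [0.224, 0.637, 0.231] pointing down, gripper open.
Joint ranges: [-2.96, 2.96], [-0.34, 2.1], [-1.41, 1.46], [0.24, 2.44], [-1.37, 4.51], [0.17, 1.92], [-2.96, 2.96]. Speed limits (rad/s): [2.39, 2.39, 3.14, 3.14, 3.14, 3.14, 3.14].

### API

Orientations are given as a rotation vector (axis times angle).
In Python, from bench import r gives the robot as it stands.
- The arm moves only by the tool drive_tool, never from a script. Its argument "series" is a list of rows, each a list of 7 numbers: the shift along the tool's x, y, z in mm, then the turn, a rotation vector about the tool's x, y, z in degrees, then the finger opening in mm, from 0 to 85.4. In form: [[tx, ty, tz, wx, wy, wz, grip], ...]. A call has 1 to 5 rows; each row is the pose to reach, as a shift and turn from the pose measured when the call began, along the tool's axes at that moment; what a row does not reach only later rows make up. A row lasts 1/10 s, in which the tool goes at most 50 mm and 8.59 degrees, less where a joint would pass 70% of its speed; a pose out of reach is approached as far as the arm can. A call with a gripper value outside its range is refused whole. The fingers move at their own pace and stop on an object; "squeeze" is the grip in N (left out, the last holds). Time passes only in rows, so rows that repeat a pose let the fingers close. It gives the time, the measured TCP pose, the force and the opening at its end, in the units of the state.
- r.get_obs(): the state, without advancing time (a new reading comes with each control period).
- r.grab_frame(name): name is "side" or "top" or "wrist"; returns a dict with "frame" (420x560x3 uint8, blue, green, red), "intrinsics" (3x3 intrinsics, pixels), "rvec" (rotation vector, rad) and "tvec" (3), from world to camera coordinates, as OpenCV has them. Camera axes: x right, y down, z forward; pixel columns grow to the right and rows downward; lengths in m; the calibration is good to about 2 mm. A picture is of the moment at which its call begins. There is no depth.
- r.hand_in(): hands the job in, once; it reports no verdict.
The state is a dict: "clock": time; "joints": joint angles; "qvel": joint speeds; "tau": joint torques, N m; "tcp_pos": TCP position; "orientation": TCP orientation; "contact_force": force on the tool from outside, world axes, zero at the start; "moment": the same for the moment, N m; "grip_width": finger opening in m.
Only numpy, scipy, OpenCV 4.12 (cv2) and the standard library are available. Lean on these libraries where they do the work, as an engineer would, in place of code of your own. Each camera call takes 0.05 s, during which the arm holds its last target.

## Working session

There is one attempt and no reset: what is moved stays moved. The work goes in short steps, Python scripts to look and compute and a tool call to move; the robot and the scene stay as the last step left them, time stands still between calls to the robot, and variables do not carry over. Pictures are saved under pics/ and viewed, and the job is handed in when it is done.

Besides the shell and the picture viewer there is one more tool, called after "Emit:" as name(argument=value, ...) on one line, values as JSON. drive_tool: Moves the arm, as the interface text tells. Its arguments: {"type":"object","properties":{"series":{"type":"array","items":{"type":"array","items":{"type":"number"}}},"squeeze":{"type":"number"}},"required":["series"]}

```bash
ls; mkdir -p pics
python3 - <<'E'
from bench import r
import cv2
print(r.get_obs())
for n in ("top","side","wrist"):
    f=r.grab_frame(n); cv2.imwrite(f"pics/{n}0.png",f["frame"]); print(n,f["intrinsics"],f["rvec"],f["tvec"])
    import pickle; pickle.dump(f,open(f"pics/{n}0.pkl","wb"))
E
```

```text
pics
{'clock': 0.0, 'joints': array([-1.34108309,  0.47778087,  0.02232575,  1.55644829, -0.01151178,
        1.10928575, -0.08311483]), 'qvel': array([ 9.28204236e-04, -3.40216378e-04,  1.07474719e-03, -2.46041248e-05,
        6.10739452e-04, -7.29335743e-04, -7.85991839e-04]), 'tau': array([ 1.60735271e-04, -5.96444285e+01,  1.60823710e+00, -2.81199110e+01,
        1.24725714e-02,  9.12841293e-03,  1.42596471e-05]), 'tcp_pos': array([0.22351948, 0.6362963 , 0.23033966]), 'orientation': array([-1.55628167,  0.26529109, -0.26499637]), 'contact_force': array([0.4906934 , 0.95215482, 0.06021572]), 'moment': array([-0.04153484,  0.02666037, -0.00874879]), 'grip_width': 0.0853133076004558}
top [[464.38138309   0.         281.41751959]
 [  0.         464.38138309 200.96466086]
 [  0.           0.           1.        ]] [ 2.17273895 -2.19933958  0.06909019] [0.02252876 0.52920094 1.02112278]
side [[444.33466955   0.         276.00596187]
 [  0.         444.33466955 209.54276792]
 [  0.           0.           1.        ]] [ 2.12811702 -0.94864533  0.40102441] [-0.37134197  0.29312923  0.80662679]
wrist [[325.73316656   0.         281.32522072]
 [  0.         325.73316656 210.28419433]
 [  0.           0.           1.        ]] [-2.33441937 -1.65217253 -0.27064763] [-0.67430429 -0.04173329  0.38130324]
```

View pics/top0.png

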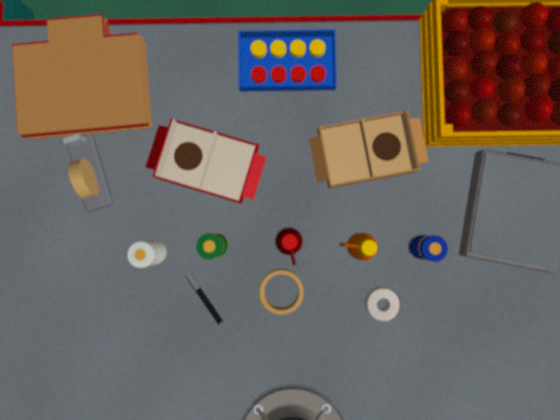

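View pics/side0.png

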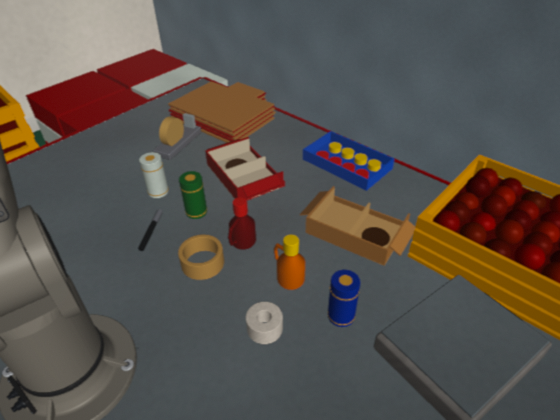

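View pics/wrist0.png

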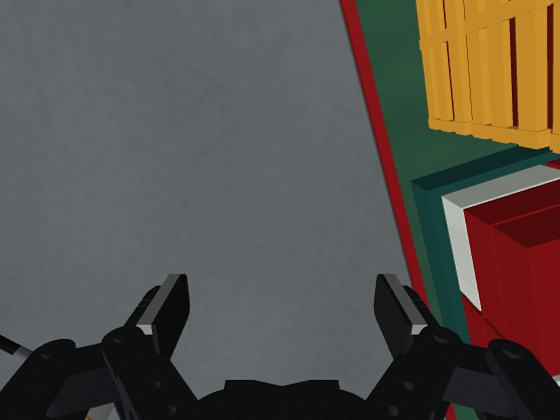

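```bash
cat > h.py <<'E'
import numpy as np, cv2
from scipy.spatial.transform import Rotation as R
def ray(f,uv,z):
    K=f["intrinsics"];Rm=cv2.Rodrigues(np.array(f["rvec"]))[0];t=np.array(f["tvec"]).ravel()
    C=-Rm.T@t
    d=(Rm.T@np.linalg.inv(K)@np.c_[np.atleast_2d(uv).astype(float),np.ones(len(np.atleast_2d(uv)))].T).T
    return C+d*((z-C[2])/d[:,2])[:,None]
def proj(f,P):
    return cv2.projectPoints(np.atleast_2d(P).astype(float),np.array(f["rvec"]),np.array(f["tvec"]),f["intrinsics"],None)[0][:,0]
def blob(f,lo,hi,box,n=1):
    x0,y0,x1,y1=box;h=cv2.cvtColor(f["frame"],cv2.COLOR_BGR2HSV)
    m=cv2.inRange(h,np.array(lo),np.array(hi));mm=np.zeros_like(m);mm[y0:y1,x0:x1]=m[y0:y1,x0:x1]
    cs=sorted(cv2.findContours(mm,cv2.RETR_EXTERNAL,cv2.CHAIN_APPROX_NONE)[0],key=cv2.contourArea)[::-1]
    return cs[:n]
def move(pos,yaw,r):
    """yaw: world angle of tool z (jaw dir); tool y down"""
    o=r.get_obs();R0=R.from_rotvec(o["orientation"])
    z=np.array([np.cos(yaw),np.sin(yaw),0]);y=np.array([0,0,-1.]);x=np.cross(y,z)
    Rt=R.from_matrix(np.c_[x,y,z])
    print("shift mm",np.round(R0.inv().apply(np.array(pos)-o["tcp_pos"])*1000,1),"turn deg",np.round((R0.inv()*Rt).as_rotvec(degrees=True),2))
def st(r):
    o=r.get_obs();m=R.from_rotvec(o["orientation"]).as_matrix()
    print("t",round(o["clock"],2),"tcp",np.round(o["tcp_pos"],4),"yaw z",round(np.degrees(np.arctan2(m[1,2],m[0,2])),1),"ydir",np.round(m[:,1],3),"j",np.round(o["joints"],2),"w",round(o["grip_width"]*1000,1),"F",np.round(o["contact_force"],1))
E
python3 - <<'E'
import pickle
from h import *
f=pickle.load(open("pics/top0.pkl","rb"))
s=cv2.resize(f["frame"][90:290,100:460],None,fx=2.2,fy=2.2,interpolation=cv2.INTER_CUBIC);cv2.imwrite("pics/crop.png",s)
hsv=cv2.cvtColor(f["frame"],cv2.COLOR_BGR2HSV)
for n,p in dict(wdot=(140,254),wtop=(132,250),gdot=(209,246),gtop=(200,246),rcap=(289,240),rbody=(281,235),rh=(294,262),acap=(369,248),abody=(357,245),ah=(344,244),bdot=(434,248),pad=(188,156),pad2=(387,146),kraftin=(345,155),bench=(300,330)).items(): print(n,hsv[p[1],p[0]])
E
```

```text
wdot [ 20 190 189]
wtop [ 60   9 192]
gdot [ 19 182 196]
gtop [ 68 185  95]
rcap [  1 230 185]
rbody [  0 255  46]
rh [178 181  96]
acap [ 26 255 214]
abody [ 15 255 141]
ah [ 14 218 125]
bdot [ 20 184 191]
pad [ 17 151  71]
pad2 [ 12 168  70]
kraftin [ 17 112 185]
bench [107  17 107]
```

View pics/crop.png

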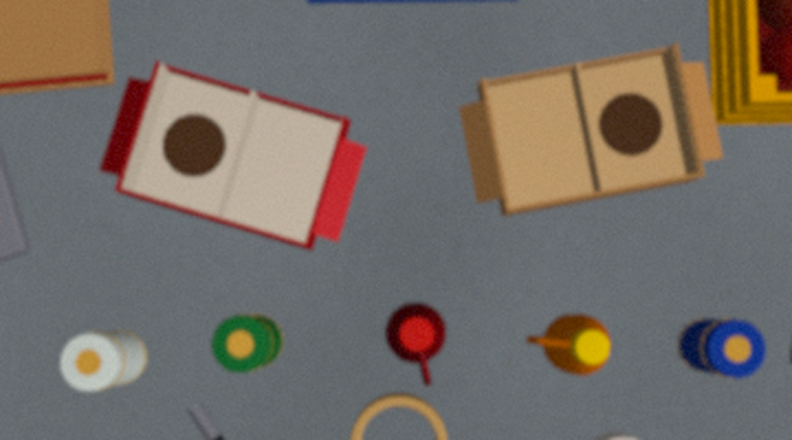

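Run:
```python
import pickle
from h import *
f=pickle.load(open("pics/top0.pkl","rb"))
g=pickle.load(open("pics/side0.pkl","rb"))
print("origin",proj(f,[[0,0,0],[.5,0,0],[.5,.3,0]]))
def cen(c): m=cv2.moments(c);return np.array([m["m10"]/m["m00"],m["m01"]/m["m00"]])
def fit(lo,hi,box,z,n,ff=f):
    c=blob(ff,lo,hi,box)[0];e=cv2.minEnclosingCircle(c);u=cen(c)
    print(n,"px",np.round(u,1),"r",round(e[1],1),"area",cv2.contourArea(c),"xyz",np.round(ray(ff,u,z)[0],4))
    return ray(ff,u,z)[0]
dot=([12,120,120],[28,255,255])
fit(*dot,(120,235,155,270),.110,"white")
fit(*dot,(195,232,222,260),.110,"green")
fit(*dot,(420,235,450,262),.110,"blue")
R1=fit([0,150,110],[8,255,255],(270,220,305,252),.122,"redcap")
A1=fit([22,150,150],[35,255,255],(355,235,385,265),.122,"ambercap")
# pads at z=.004..: 
P1=fit([0,80,20],[25,255,110],(165,130,212,180),.005,"padred")
P2=fit([0,80,20],[25,255,100],(371,130,403,163),.005,"padkraft")
# cartons rim corners: minAreaRect of interiors
for n,lo,hi,box in (("red",[0,0,120],[40,90,255],(150,110,262,205)),):
    c=blob(f,lo,hi,box)[0];rc=cv2.minAreaRect(c);b=cv2.boxPoints(rc);print(n,np.round(b,1))
    for z in (.004,.05): print(np.round(ray(f,b,z)[:,:2],3).tolist())
# handles: red handle px
for n,lo,hi,box in (("redh",[170,100,60],[180,255,140],(285,250,302,268)),("amh",[5,120,80],[18,255,220],(336,236,349,254))):
    c=blob(f,lo,hi,box)
    if c: print(n,np.round(cen(c[0]),1),c[0].reshape(-1,2).min(0),c[0].reshape(-1,2).max(0), np.round(ray(f,cen(c[0]),.07)[0],4))
```

```text
origin [[291.66304392 441.63215986]
 [288.68730711 214.32823702]
 [156.66028732 215.93644264]]
white px [139.6 254.3] r 5.1 area 68.0 xyz [0.4186 0.3042 0.11  ]
green px [208.8 246. ] r 6.0 area 99.0 xyz [0.4337 0.164  0.11  ]
blue px [434.8 248.2] r 5.3 area 76.0 xyz [ 0.4238 -0.2931  0.11  ]
redcap px [289.3 241.8] r 8.5 area 180.0 xyz [0.4406 0.0009 0.122 ]
ambercap px [368.9 247.4] r 7.9 area 172.0 xyz [ 0.4274 -0.1578  0.122 ]
padred px [187.8 155.6] r 13.6 area 532.5 xyz [0.6366 0.2283 0.005 ]
padkraft px [386.2 146.1] r 13.5 area 532.0 xyz [ 0.6528 -0.2242  0.005 ]
red [[154.5 175.1]
 [172.  117.3]
 [255.6 142.6]
 [238.2 200.4]]
[[0.593, 0.304], [0.726, 0.265], [0.665, 0.073], [0.533, 0.114]]
[[0.587, 0.292], [0.714, 0.254], [0.656, 0.071], [0.53, 0.11]]
redh [291.9 255.1] [285 250] [298 264] [ 0.4114 -0.0047  0.07  ]
amh [345.  244.5] [340 241] [348 250] [ 0.4323 -0.117   0.07  ]
```

Run:
```python
import pickle
from h import *
f=pickle.load(open("pics/top0.pkl","rb"));g=pickle.load(open("pics/side0.pkl","rb"))
for n,u,c in (("red",(294.5,263.5),(.4406,.0009)),("amber",(341,244.5),(.4274,-.1578))):
  for z in (.05,.07):
    p=ray(f,u,z)[0,:2]-c;print(n,z,np.round(np.hypot(*p),4),np.degrees(np.arctan2(p[1],p[0])))
def crop2px(x,y): return (100+x/2.2,90+y/2.2)
def yaw(a,b,z):
    p=ray(f,[crop2px(*a),crop2px(*b)],z);d=p[0]-p[1];return np.degrees(np.arctan2(-d[0],d[1])),np.round(p[:,:2],4).tolist()
print("red near rim",yaw((118,190),(310,247),.05)); print("kraft near",yaw((503,213),(703,178),.05))
def dv(a,b,z):
    p=ray(f,[crop2px(*a),crop2px(*b)],z);d=p[1]-p[0];return np.degrees(np.arctan2(d[1],d[0])),np.round(p[:,:2],4).tolist()
print("div red",dv((221,217),(253,93),.04),"div kraft",dv((598,190),(577,68),.04))
for nm,ff,box in (("padred",f,(165,130,212,180)),("padkraft",f,(368,126,404,166))):
  for v in (90,105,120):
    c=blob(ff,[0,90,20],[25,255,v],box)[0];m=cv2.moments(c);u=(m["m10"]/m["m00"],m["m01"]/m["m00"]);print(nm,v,cv2.contourArea(c),np.round(ray(ff,u,.005)[0],4))
for n,p in (("red",(.6366,.2283,.005)),("kraft",(.6528,-.2242,.005)),("bareR",(.608,.1345,.004)),("bareK",(.636,-.1277,.004)),("white",(.4186,.3042,.11)),("green",(.4337,.164,.11)),("rc",(.4406,.0009,.122)),("ac",(.4274,-.1578,.122))): 
    u=proj(g,p)[0];print(n,np.round(u,1));cv2.circle(g["frame"],tuple(int(round(a)) for a in u),2,(255,0,255),-1)
cv2.imwrite("pics/chk.png",cv2.resize(g["frame"][120:340,120:430],None,fx=2.5,fy=2.5))
```

```text
red 0.05 0.0496 -166.73344141972453
red 0.07 0.0481 -166.9081483835847
amber 0.05 0.0469 84.62171835623502
amber 0.07 0.0494 84.23104938415472
red near rim (np.float64(-17.23688634372667), [[0.5844, 0.2935], [0.5255, 0.1038]])
kraft near (np.float64(9.249617298445868), [[0.5568, -0.0869], [0.5891, -0.2851]])
div red (np.float64(-14.491874154127169), [[0.5572, 0.1933], [0.682, 0.1611]]) div kraft (np.float64(8.294372316765516), [[0.5796, -0.183], [0.7032, -0.165]])
padred 90 503.0 [0.6366 0.2285 0.005 ]
padred 105 515.5 [0.6365 0.2285 0.005 ]
padred 120 515.5 [0.6365 0.2285 0.005 ]
padkraft 90 510.0 [ 0.6527 -0.224   0.005 ]
padkraft 105 542.5 [ 0.6529 -0.2243  0.005 ]
padkraft 120 565.0 [ 0.6529 -0.2242  0.005 ]
red [237.4 164.5]
kraft [376.  235.6]
bareR [253.8 182.8]
bareK [338.4 221.1]
white [150.6 157.4]
green [190.9 176.9]
rc [240.5 201. ]
ac [291.8 238.6]
```

View pics/chk.png

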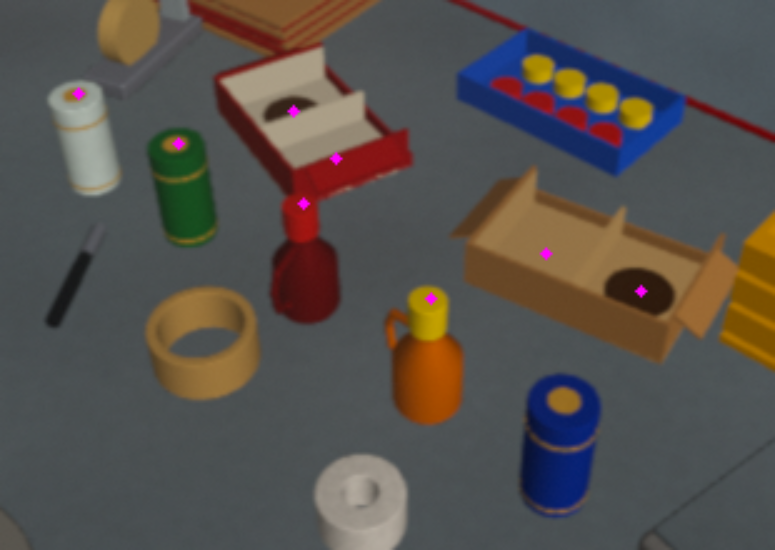

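Run:
```python
from h import *
from bench import r
st(r)
o=r.get_obs();print(R.from_rotvec(o["orientation"]).as_matrix().round(3))
m=R.from_rotvec(o["orientation"]).as_matrix();y=np.arctan2(m[1,2],m[0,2])
move((.4186,.3042,.20),y,r);move((.4186,.3042,.20),y-np.pi/6,r)
```

```text
t 0.15 tcp [0.2236 0.6364 0.2306] yaw z 70.6 ydir [-0.    -0.001 -1.   ] j [-1.34  0.48  0.02  1.56 -0.01  1.11 -0.08] w 85.4 F [ 0.7  0.3 -0.3]
[[ 0.943 -0.     0.331]
 [-0.331 -0.001  0.943]
 [ 0.    -1.    -0.001]]
shift mm [ 294.1   30.9 -248.8] turn deg [0.08 0.   0.  ]
shift mm [ 294.1   30.9 -248.8] turn deg [7.e-02 3.e+01 2.e-02]
```

Emit:
drive_tool(series=[[50,5,-42,0,6,0,85],[99,10,-84,0,12,0,85],[148,15,-126,0,18,0,85],[197,21,-167,0,24,0,85],[245,26,-208,0,30,0,85]])

```text
clock: 0.65
tcp_pos: [0.3498, 0.4196, 0.2106]
orientation: [-1.465, 0.676, -0.676]
contact_force: [0.3, 0.8, 0.2]
grip_width: 0.0849
```

Run:
```python
from h import *
from bench import r
st(r);move((.4186,.3042,.16),np.radians(36),r)
```

```text
t 0.65 tcp [0.3498 0.4196 0.2106] yaw z 40.4 ydir [-0.    -0.001 -1.   ] j [-1.14  0.29  0.18  1.9  -0.06  0.96 -0.22] w 84.9 F [0.3 0.8 0.2]
shift mm [132.4  50.7 -22.4] turn deg [0.07 4.4  0.05]
```

Emit:
drive_tool(series=[[45,10,-8,0,1.5,0,85],[90,20,-16,0,3,0,85],[132.4,35,-22.4,0,4.4,0,85],[132.4,50,-22.4,0,4.4,0,85]])

```text
clock: 1.05
tcp_pos: [0.4221, 0.2978, 0.1606]
orientation: [-1.443, 0.741, -0.745]
contact_force: [-0.3, 1.3, 0.0]
grip_width: 0.0851
```

Run:
```python
from h import *
from bench import r
st(r);move((.4186,.3042,.07),np.radians(36),r)
f=r.grab_frame("wrist");cv2.imwrite("pics/w1.png",f["frame"])
print(proj(f,[.4186,.3042,.11]))
```

```text
t 1.05 tcp [0.4221 0.2978 0.1606] yaw z 35.4 ydir [ 0.001 -0.003 -1.   ] j [-0.95  0.31  0.25  2.01 -0.1   0.83 -0.02] w 85.1 F [-0.3  1.3  0. ]
shift mm [-7.6 90.5  1. ] turn deg [ 0.06 -0.59  0.2 ]
[[281.81517885 224.66210351]]
```

View pics/w1.png

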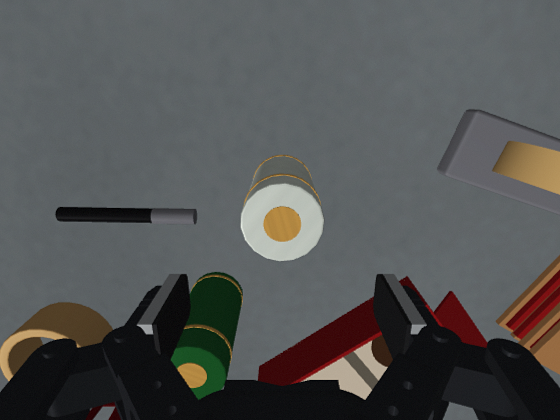

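Emit:
drive_tool(series=[[-7.6,15,1,0,-0.6,0,85],[-7.6,35,1,0,-0.6,0,85],[-7.6,60,1,0,-0.6,0,85],[-7.6,82,1,0,-0.6,0,85],[-7.6,90,1,0,-0.6,0,85]])

```text
clock: 1.6
tcp_pos: [0.4137, 0.3064, 0.0664]
orientation: [-1.453, 0.733, -0.73]
contact_force: [-1.0, -0.3, 0.5]
grip_width: 0.0848
```

Emit:
drive_tool(series=[[0,0,0,0,0,0,70],[0,0,0,0,0,0,60],[0,0,0,0,0,0,50],[0,0,0,0,0,0,45],[0,0,0,0,0,0,45]], squeeze=50)

```text
clock: 2.1
tcp_pos: [0.4145, 0.3072, 0.0675]
orientation: [-1.45, 0.732, -0.73]
contact_force: [1.2, 0.0, 5.8]
grip_width: 0.0529
```

Run:
```python
from h import *
from bench import r
st(r)
```

```text
t 2.1 tcp [0.4145 0.3072 0.0675] yaw z 36.3 ydir [-0.003 -0.005 -1.   ] j [-0.93  0.45  0.21  2.07 -0.15  0.63  0.02] w 52.9 F [1.2 0.  5.8]
```

Emit:
drive_tool(series=[[0,-10,0,0,0,0,45],[0,-30,0,0,0,0,45],[0,-60,0,0,0,0,45],[0,-90,0,0,0,0,45],[0,-100,0,0,0,0,45]])

```text
clock: 2.6
tcp_pos: [0.416, 0.3084, 0.1706]
orientation: [-1.446, 0.731, -0.731]
contact_force: [1.4, 0.3, -1.6]
grip_width: 0.0535
```

Run:
```python
from h import *
from bench import r
st(r);move((.605,.138,.17),np.radians(13),r)
```

```text
t 2.6 tcp [0.416  0.3084 0.1706] yaw z 36.3 ydir [-0.    -0.002 -1.   ] j [-0.97  0.3   0.25  2.   -0.09  0.86 -0.03] w 53.5 F [ 1.4  0.3 -1.6]
shift mm [249.2   0.9  51.4] turn deg [ 0.05 23.32  0.08]
```

Emit:
drive_tool(series=[[20,0,4,0,2,0,45],[60,0,12,0,6,0,45],[105,0,22,0,10,0,45],[150,0,31,0,14,0,45],[195,0,40,0,18,0,45]])

```text
clock: 3.1
tcp_pos: [0.5645, 0.1724, 0.1698]
orientation: [-1.345, 0.974, -0.974]
contact_force: [1.0, -0.0, -1.7]
grip_width: 0.053
```

Run:
```python
from h import *
from bench import r
st(r);move((.605,.138,.17),np.radians(13),r)
```

```text
t 3.1 tcp [0.5645 0.1724 0.1698] yaw z 18.1 ydir [-0.002 -0.003 -1.   ] j [-0.69  0.42  0.38  1.84 -0.19  0.91  0.09] w 53.0 F [ 1.  -0.  -1.7]
shift mm [45.3 -0.2 27.8] turn deg [0.13 5.1  0.12]
```

Emit:
drive_tool(series=[[25,0,16,0,3,0,45],[40,0,25,0,5,0,45],[45,0,28,0,5,0,45],[45,0,28,0,5,0,45]])

```text
clock: 3.5
tcp_pos: [0.6045, 0.1383, 0.1691]
orientation: [-1.313, 1.04, -1.039]
contact_force: [-1.9, 0.1, -1.5]
grip_width: 0.0533
```

Run:
```python
from h import *
from bench import r
st(r);move((.605,.138,.0725),np.radians(13),r)
```

```text
t 3.5 tcp [0.6045 0.1383 0.1691] yaw z 13.1 ydir [-0.003 -0.003 -1.   ] j [-0.62  0.48  0.4   1.77 -0.22  0.94  0.1 ] w 53.3 F [-1.9  0.1 -1.5]
shift mm [ 0.2 96.6  0.8] turn deg [0.22 0.13 0.12]
```

Emit:
drive_tool(series=[[0,20,0,0,0,0,45],[0,45,0,0,0,0,45],[0,70,0,0,0,0,45],[0,85,0,0,0,0,45],[0,90,0,0,0,0,45]])

```text
clock: 4.0
tcp_pos: [0.6022, 0.1395, 0.0774]
orientation: [-1.317, 1.041, -1.035]
contact_force: [-0.1, 0.1, -1.8]
grip_width: 0.053
```

Run:
```python
from h import *
from bench import r
st(r);move((.605,.138,.0705),np.radians(13),r)
f=r.grab_frame("side");cv2.imwrite("pics/s2.png",f["frame"])
```

```text
t 4.0 tcp [0.6022 0.1395 0.0774] yaw z 13.3 ydir [-0.007 -0.003 -1.   ] j [-0.59  0.59  0.35  1.83 -0.28  0.78  0.14] w 53.0 F [-0.1  0.1 -1.8]
shift mm [2.  6.9 2.4] turn deg [0.41 0.28 0.09]
```

View pics/s2.png

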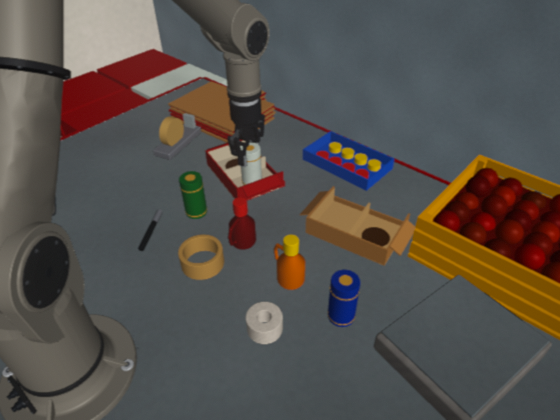

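Tin is inside the red carton's bare cell at about (252,170), just above the floor. Lower the last millimetres and release.

Emit:
drive_tool(series=[[1,3,1,0,0,0,45],[2,5,2,0,0,0,45],[2,6,2,0,0,0,45],[2,7,2,0,0,0,45],[2,7,2,0,0,0,45]])

```text
clock: 4.55
tcp_pos: [0.6057, 0.1376, 0.0716]
orientation: [-1.315, 1.04, -1.037]
contact_force: [-0.7, 0.4, 4.5]
grip_width: 0.0529
```

Run:
```python
from h import *
from bench import r
st(r)
```

```text
t 4.55 tcp [0.6057 0.1376 0.0716] yaw z 13.2 ydir [-0.005 -0.003 -1.   ] j [-0.58  0.6   0.35  1.83 -0.28  0.77  0.15] w 52.9 F [-0.7  0.4  4.5]
```

Emit:
drive_tool(series=[[0,0,0,0,0,0,58],[0,0,0,0,0,0,66],[0,0,0,0,0,0,76],[0,0,0,0,0,0,76],[0,-10,0,0,0,0,76]])

```text
clock: 5.05
tcp_pos: [0.6047, 0.1374, 0.0807]
orientation: [-1.317, 1.041, -1.036]
contact_force: [-0.1, -0.3, 0.2]
grip_width: 0.0761
```

Emit:
drive_tool(series=[[0,-30,0,0,0,0,76],[0,-65,0,0,0,0,76],[0,-105,0,0,0,0,76],[0,-135,0,0,0,0,76],[0,-145,0,0,0,0,76]])

```text
clock: 5.55
tcp_pos: [0.6077, 0.138, 0.2302]
orientation: [-1.311, 1.038, -1.038]
contact_force: [-0.5, -0.4, 0.5]
grip_width: 0.0761
```

Run:
```python
from h import *
from bench import r
st(r)
for a in (0,-75,75): move((.4406,.0009,.19),np.radians(a),r)
f=r.grab_frame("wrist");cv2.imwrite("pics/w2.png",f["frame"])
f=r.grab_frame("top");cv2.imwrite("pics/t2.png",f["frame"])
```

```text
t 5.55 tcp [0.6077 0.138  0.2302] yaw z 13.2 ydir [-0.001 -0.001 -1.   ] j [-0.64  0.41  0.43  1.71 -0.19  1.06  0.08] w 76.1 F [-0.5 -0.4  0.5]
shift mm [  95.3   40.6 -193.9] turn deg [ 0.07 13.21  0.07]
shift mm [  95.3   40.6 -193.9] turn deg [2.000e-02 8.821e+01 1.100e-01]
shift mm [  95.3   40.6 -193.9] turn deg [ 1.000e-01 -6.179e+01  1.000e-02]
```

View pics/w2.png

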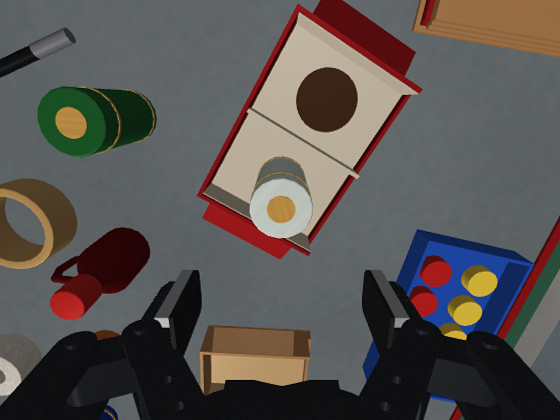

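View pics/t2.png

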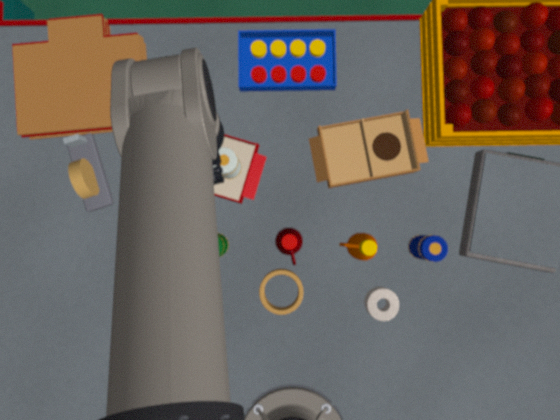

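Emit:
drive_tool(series=[[6,0,-12,0,6,0,76],[16,0,-32,0,14,0,76],[27,2,-55,0,22.5,0,76],[38,5,-78,0,31,0,76],[49,10,-100,0,39,0,76]])

```text
clock: 6.15
tcp_pos: [0.5186, 0.0667, 0.2166]
orientation: [-0.965, 1.539, -1.538]
contact_force: [-0.0, 0.6, -0.1]
grip_width: 0.0762
```

Run:
```python
from h import *
from bench import r
st(r)
move((.4406,.0009,.18),np.radians(-65),r)
```

```text
t 6.15 tcp [0.5186 0.0667 0.2166] yaw z -26.1 ydir [-0.006 -0.003 -1.   ] j [-0.75  0.27  0.6   1.96 -0.19  0.97 -0.51] w 76.2 F [-0.   0.6 -0.1]
shift mm [ 93.2  37.3 -40.9] turn deg [ 0.13 38.89  0.39]
```

Emit:
drive_tool(series=[[22,5,-10,0,8.5,0,76],[45,10,-20,0,17,0,76],[68,20,-30,0,25,0,76],[86,30,-38,0,33,0,76],[93,37,-41,0,39,0,76]])

```text
clock: 6.65
tcp_pos: [0.4373, -0.0003, 0.1784]
orientation: [-0.443, 1.988, -1.991]
contact_force: [0.7, 0.1, -0.6]
grip_width: 0.0762
```

Emit:
drive_tool(series=[[0,0,0,0,0,0,76],[0,0,0,0,0,0,76]])

```text
clock: 6.85
tcp_pos: [0.4364, -0.0002, 0.1776]
orientation: [-0.448, 1.987, -1.991]
contact_force: [0.9, 1.2, 0.1]
grip_width: 0.0763
```

Run:
```python
from h import *
from bench import r
st(r)
move((.4406,.0009,.095),np.radians(-65),r)
f=r.grab_frame("wrist");cv2.imwrite("pics/w3.png",f["frame"]);print(proj(f,[[.4406,.0009,.122],[.4406,.0009,0]]))
f=r.grab_frame("side");cv2.imwrite("pics/s3.png",f["frame"])
```

```text
t 6.85 tcp [ 4.364e-01 -2.000e-04  1.776e-01] yaw z -65.4 ydir [-0.013 -0.004 -1.   ] j [-0.82  0.19  0.77  2.18 -0.17  0.84 -1.09] w 76.3 F [0.9 1.2 0.1]
shift mm [-5.4 82.5  0.8] turn deg [ 0.07 -0.36  0.76]
[[282.48922297 226.90902804]
 [282.1628015  180.41223813]]
```

View pics/w3.png

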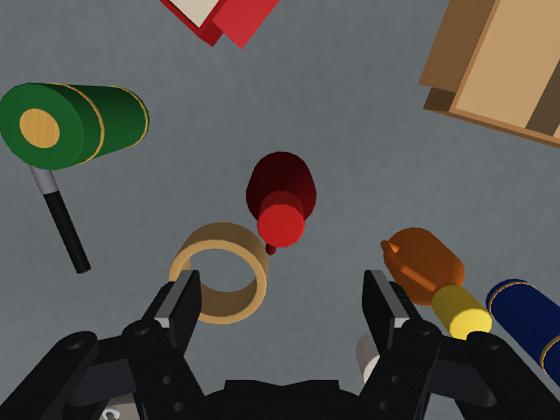

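View pics/s3.png

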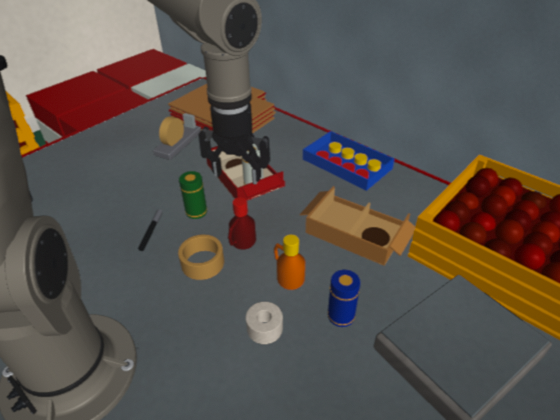

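Run:
```python
from h import *
from bench import r
f=r.grab_frame("wrist")
for z in (.06,.08):
    p=ray(f,(270,250),z)[0,:2]-(.4406,.0009);print(z,np.hypot(*p),np.degrees(np.arctan2(p[1],p[0])))
```

```text
0.06 0.047643986636750464 -168.25373348185397
0.08 0.03780741166213653 -170.4515386953618
```

Emit:
drive_tool(series=[[-5.4,15,1,0,0,0.7,76],[-5.4,35,1,0,0,0.7,76],[-5.4,55,1,0,0,0.7,76],[-5.4,72,1,0,0,0.7,76],[-5.4,80,1,0,0,0.7,76]])

```text
clock: 7.5
tcp_pos: [0.4423, 0.0014, 0.0973]
orientation: [-0.435, 1.984, -1.982]
contact_force: [-0.3, -0.1, -0.3]
grip_width: 0.0757
```

Run:
```python
from h import *
from bench import r
st(r)
move((.4406,.0009,.095),np.radians(-65),r)
```

```text
t 7.5 tcp [0.4423 0.0014 0.0973] yaw z -65.3 ydir [-0.  0. -1.] j [-0.7   0.35  0.66  2.24 -0.36  0.65 -0.91] w 75.7 F [-0.3 -0.1 -0.3]
shift mm [ 1.7  2.3 -0.2] turn deg [ 0.03 -0.28  0.01]
```

Good pose; handle yaw ≈ −168°. Grip.

Emit:
drive_tool(series=[[1,1,0,0,0,0,60],[1,2,0,0,0,0,45],[1,2,0,0,0,0,30],[1,2,0,0,0,0,24],[1,2,0,0,0,0,24]], squeeze=50)

```text
clock: 8.0
tcp_pos: [0.442, 0.0014, 0.096]
orientation: [-0.434, 1.983, -1.981]
contact_force: [-1.5, 1.1, 6.4]
grip_width: 0.0303
```

Emit:
drive_tool(series=[[0,0,0,0,0,0,24],[0,-5,0,0,0,0,24],[0,-20,0,0,0,0,24],[0,-45,0,0,0,0,24],[0,-75,0,0,0,0,24]])

```text
clock: 8.5
tcp_pos: [0.4407, 0.0007, 0.1712]
orientation: [-0.436, 1.984, -1.983]
contact_force: [1.2, 0.6, -2.2]
grip_width: 0.0307
```

Run:
```python
from h import *
from bench import r
st(r)
move((.4406,.0009,.235),np.radians(-65),r)
f=r.grab_frame("side");cv2.imwrite("pics/s4.png",f["frame"][100:320,120:400])
```

```text
t 8.5 tcp [0.4407 0.0007 0.1712] yaw z -65.3 ydir [-0.002 -0.    -1.   ] j [-0.82  0.2   0.78  2.19 -0.19  0.82 -1.06] w 30.7 F [ 1.2  0.6 -2.2]
shift mm [  0.1 -63.8  -0.2] turn deg [ 0.04 -0.29  0.09]
```

View pics/s4.png

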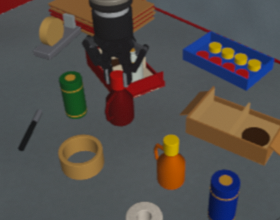

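Emit:
drive_tool(series=[[0,-15,0,0,-5,0,24],[0,-35,0,0,-13,0,24],[0,-52,0,0,-21,0,24],[0,-62,0,0,-29,0,24],[0,-66,0,0,-37,0,24]])

```text
clock: 9.05
tcp_pos: [0.4435, 0.0001, 0.2424]
orientation: [-0.929, 1.558, -1.559]
contact_force: [-1.0, -0.2, -2.0]
grip_width: 0.0307
```

Run:
```python
from h import *
from bench import r
st(r)
move((.6366,.2283,.235),np.radians(86.5),r)
```

```text
t 9.05 tcp [4.435e-01 1.000e-04 2.424e-01] yaw z -28.1 ydir [ 0.006  0.003 -1.   ] j [-0.82  0.06  0.72  2.11 -0.05  0.98 -0.56] w 30.7 F [-1.  -0.2 -2. ]
shift mm [-292.2    9.3   63. ] turn deg [-4.8000e-01 -1.1456e+02  3.0000e-02]
```

Emit:
drive_tool(series=[[-12,0,2,0,-7,0,24],[-32,0,7,0,-15,0,24],[-55,0,12,0,-23.5,0,24],[-79,0,17,0,-32,0,24],[-103,2,22,0,-40,0,24]])

```text
clock: 9.55
tcp_pos: [0.5117, 0.0811, 0.2409]
orientation: [-1.296, 1.047, -1.052]
contact_force: [-0.1, -0.6, -2.0]
grip_width: 0.0305
```

Run:
```python
from h import *
from bench import r
st(r)
move((.6366,.2283,.235),np.radians(86.5),r)
```

```text
t 9.55 tcp [0.5117 0.0811 0.2409] yaw z 12.3 ydir [ 0.006  0.003 -1.   ] j [-0.79  0.22  0.6   1.95 -0.15  1.    0.1 ] w 30.5 F [-0.1 -0.6 -2. ]
shift mm [-117.3    7.1  153.3] turn deg [ -0.39 -74.24   0.16]
```

Emit:
drive_tool(series=[[-13,1,17,0,-8.5,0,24],[-27,1,35,0,-17,0,24],[-42,2,54,0,-25.5,0,24],[-56,3,73,0,-34,0,24],[-70,4,92,0,-42,0,24]])

```text
clock: 10.05
tcp_pos: [0.5868, 0.1694, 0.237]
orientation: [-1.512, 0.481, -0.487]
contact_force: [0.9, 0.0, -3.1]
grip_width: 0.0305
```

Run:
```python
from h import *
from bench import r
st(r)
move((.6366,.2283,.235),np.radians(86.5),r)
```

```text
t 10.05 tcp [0.5868 0.1694 0.237 ] yaw z 54.6 ydir [ 0.005  0.002 -1.   ] j [-0.7   0.38  0.42  1.74 -0.18  1.06  0.73] w 30.5 F [ 0.9  0.  -3.1]
shift mm [ 6.4  2.4 76.8] turn deg [ -0.22 -31.91   0.23]
```

Emit:
drive_tool(series=[[1,1,20,0,-8.5,0,24],[3,1,42,0,-17,0,24],[5,2,62,0,-25,0,24],[6,2,74,0,-31,0,24],[6.4,2.4,76.8,-0.2,-31.9,0.2,24]])

```text
clock: 10.55
tcp_pos: [0.6365, 0.2294, 0.2342]
orientation: [-1.57, 0.046, -0.046]
contact_force: [-0.1, -0.9, -2.7]
grip_width: 0.0304
```

Emit:
drive_tool(series=[[0,0,0,0,0,0,24],[0,0,0,0,0,0,24]])

```text
clock: 10.75
tcp_pos: [0.636, 0.2285, 0.2337]
orientation: [-1.571, 0.049, -0.047]
contact_force: [0.2, -0.5, -3.6]
grip_width: 0.0306
```

Run:
```python
from h import *
from bench import r
st(r)
move((.6366,.2283,.115),np.radians(86.5),r)
f=r.grab_frame("wrist");cv2.imwrite("pics/w5.png",f["frame"])
f=r.grab_frame("side");cv2.imwrite("pics/s5.png",cv2.resize(f["frame"][50:250,130:350],None,fx=3,fy=3))
```

```text
t 10.75 tcp [0.636  0.2285 0.2337] yaw z 86.5 ydir [-0.001 -0.001 -1.   ] j [-0.64  0.49  0.28  1.56 -0.15  1.11  1.19] w 30.6 F [ 0.2 -0.5 -3.6]
shift mm [ 8.000e-01  1.187e+02 -1.000e-01] turn deg [ 0.07 -0.   -0.08]
```

View pics/w5.png

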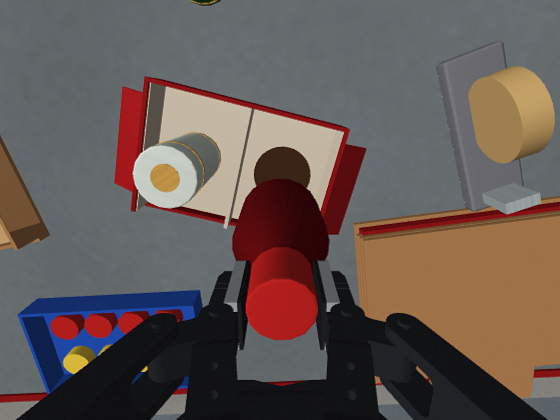

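View pics/s5.png

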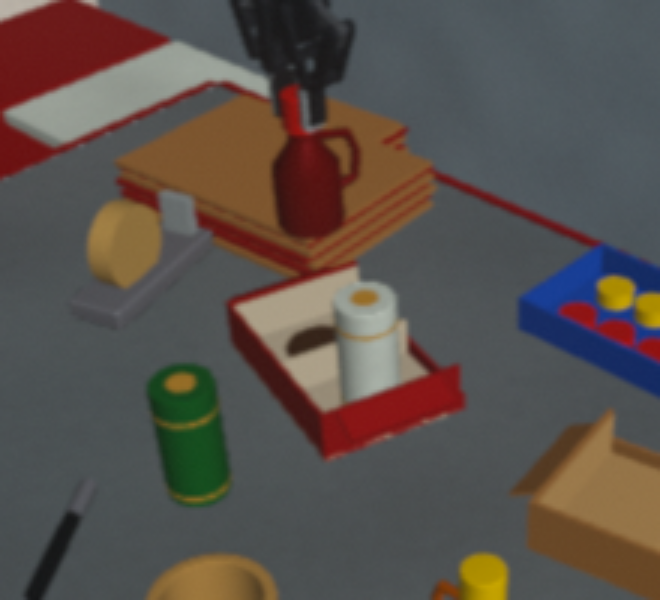

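Run:
```python
from h import *
from bench import r
f=r.grab_frame("wrist")
p=ray(f,[(148,78),(348,130)],.05);d=p[1]-p[0];print(np.round(p,4),np.degrees(np.arctan2(-d[0],d[1])))
```

```text
[[0.5274 0.1109 0.05  ]
 [0.5862 0.2968 0.05  ]] -17.55296713229226
```

Emit:
drive_tool(series=[[1,15,0,0,0,0,24],[1,40,0,0,0,0,24],[1,70,0,0,0,0,24],[1,95,0,0,0,0,24],[1,110,0,0,0,0,24]])

```text
clock: 11.4
tcp_pos: [0.6355, 0.2278, 0.1211]
orientation: [-1.573, 0.051, -0.044]
contact_force: [-0.6, -0.2, -2.9]
grip_width: 0.0305
```

Run:
```python
from h import *
from bench import r
st(r)
move((.6366,.2283,.1),np.radians(86.5),r)
```

```text
t 11.4 tcp [0.6355 0.2278 0.1211] yaw z 86.5 ydir [-0.004 -0.002 -1.   ] j [-0.61  0.6   0.25  1.66 -0.18  0.91  1.22] w 30.5 F [-0.6 -0.2 -2.9]
shift mm [ 1.2 21.1  0.6] turn deg [ 0.14  0.02 -0.23]
```

Emit:
drive_tool(series=[[1,5,0.5,0,0,0,24],[1,11,0.5,0,0,0,24],[1,15,0.5,0,0,0,24],[1,18,0.5,0,0,0,24],[1,19,0.5,0,0,0,24]])

```text
clock: 11.9
tcp_pos: [0.6367, 0.2283, 0.1025]
orientation: [-1.572, 0.05, -0.045]
contact_force: [0.3, -0.1, -3.0]
grip_width: 0.0305
```

Run:
```python
from h import *
from bench import r
st(r)
```

```text
t 11.9 tcp [0.6367 0.2283 0.1025] yaw z 86.5 ydir [-0.003 -0.002 -1.   ] j [-0.61  0.62  0.25  1.66 -0.19  0.88  1.22] w 30.5 F [ 0.3 -0.1 -3. ]
```

Emit:
drive_tool(series=[[0,1,0,0,0,0,24],[0,1.5,0,0,0,0,24],[0,2,0,0,0,0,24],[0,2.5,0,0,0,0,24],[0,2.5,0,0,0,0,24]])

```text
clock: 12.4
tcp_pos: [0.637, 0.2284, 0.1003]
orientation: [-1.572, 0.05, -0.045]
contact_force: [-0.4, -0.3, -1.3]
grip_width: 0.0304
```

Emit:
drive_tool(series=[[0,0.7,0,0,0,0,24],[0,1.2,0,0,0,0,24],[0,1.2,0,0,0,0,24]])

```text
clock: 12.7
tcp_pos: [0.6374, 0.2283, 0.1002]
orientation: [-1.572, 0.049, -0.046]
contact_force: [-1.9, -1.3, 6.1]
grip_width: 0.0306
```

On the floor. Release.

Emit:
drive_tool(series=[[0,0,0,0,0,0,34],[0,0,0,0,0,0,42],[0,0,0,0,0,0,52],[0,0,0,0,0,0,60],[0,-5,0,0,0,0,60]])

```text
clock: 13.2
tcp_pos: [0.6369, 0.2282, 0.1046]
orientation: [-1.572, 0.05, -0.045]
contact_force: [0.6, -0.5, -0.4]
grip_width: 0.0602
```

Emit:
drive_tool(series=[[0,-20,0,0,0,0,60],[0,-45,0,0,0,0,60],[0,-75,0,0,0,0,60],[0,-95,0,0,0,0,60],[0,-105,0,0,0,0,60]])

```text
clock: 13.7
tcp_pos: [0.6384, 0.2287, 0.2123]
orientation: [-1.57, 0.048, -0.048]
contact_force: [0.3, 0.0, 0.5]
grip_width: 0.0601
```

Run:
```python
from h import *
from bench import r
st(r)
move((.4337,.164,.21),np.radians(20.7),r)
f=r.grab_frame("wrist");cv2.imwrite("pics/w6.png",f["frame"])
print(proj(f,[[.6366,.2283,.126],[.6366,.2283,.005]]))
```

```text
t 13.7 tcp [0.6384 0.2287 0.2123] yaw z 86.5 ydir [ 0. -0. -1.] j [-0.63  0.51  0.28  1.58 -0.15  1.07  1.2 ] w 60.1 F [0.3 0.  0.5]
shift mm [-200.3    2.3  -77. ] turn deg [1.000e-02 6.581e+01 1.000e-02]
[[280.53415792 213.65023137]
 [280.89014106 177.00768701]]
```

View pics/w6.png

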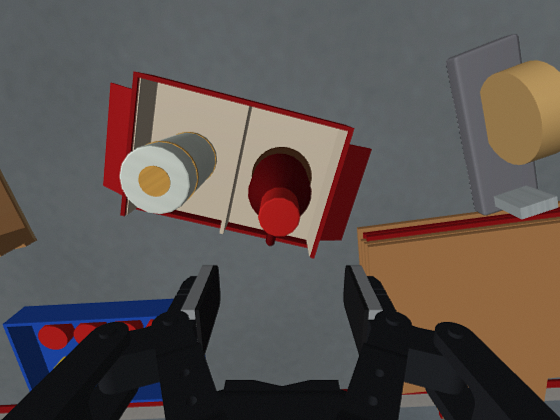

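Emit:
drive_tool(series=[[-12,0,-5,0,7,0,84],[-35,0,-14,0,15,0,84],[-62,0,-24,0,23.5,0,84],[-90,0,-35,0,32,0,84],[-120,2,-46,0,40,0,84]])

```text
clock: 14.25
tcp_pos: [0.5146, 0.1896, 0.2098]
orientation: [-1.487, 0.598, -0.598]
contact_force: [-0.2, -0.5, 0.1]
grip_width: 0.0842
```

Run:
```python
from h import *
from bench import r
st(r)
move((.4337,.164,.165),np.radians(20.7),r)
```

```text
t 14.25 tcp [0.5146 0.1896 0.2098] yaw z 46.2 ydir [-0.    -0.001 -1.   ] j [-0.83  0.31  0.45  1.91 -0.16  0.96  0.5 ] w 84.2 F [-0.2 -0.5  0.1]
shift mm [-40.6  44.9 -74.5] turn deg [3.000e-02 2.546e+01 2.000e-02]
```

Emit:
drive_tool(series=[[-15,12,-28,0,8.5,0,84],[-28,24,-52,0,17,0,84],[-38,36,-70,0,24,0,84],[-41,45,-74.5,0,25.5,0,84],[-41,45,-74.5,0,25.5,0,84]])

```text
clock: 14.75
tcp_pos: [0.4323, 0.1641, 0.1637]
orientation: [-1.362, 0.939, -0.937]
contact_force: [0.2, -0.4, 0.1]
grip_width: 0.0838
```

Run:
```python
from h import *
from bench import r
st(r)
move((.4337,.164,.069),np.radians(20.7),r)
f=r.grab_frame("wrist");cv2.imwrite("pics/w7.png",f["frame"])
print(proj(f,[[.4337,.164,.11]]))
c=blob(f,[12,120,120],[28,255,255],(240,180,330,270))[0];print(cv2.minEnclosingCircle(c))
```

```text
t 14.75 tcp [0.4323 0.1641 0.1637] yaw z 20.8 ydir [-0.002 -0.002 -1.   ] j [-0.95  0.23  0.52  2.14 -0.16  0.81  0.03] w 83.8 F [ 0.2 -0.4  0.1]
shift mm [ 0.5 94.7  1.6] turn deg [0.16 0.12 0.05]
[[282.48418738 234.56614926]]
((282.09722900390625, 234.0), 18.34428596496582)
```

Wrist view puts the green lid's dot at (282,234), as predicted. Descend and grip.

Emit:
drive_tool(series=[[0,15,1.5,0,0,0,85],[0,38,1.5,0,0,0,85],[0,62,1.5,0,0,0,85],[0,84,1.5,0,0,0,85],[0,94,1.5,0,0,0,85]])

```text
clock: 15.3
tcp_pos: [0.436, 0.1651, 0.0692]
orientation: [-1.363, 0.936, -0.936]
contact_force: [-0.0, 0.4, 0.0]
grip_width: 0.0853
```

Emit:
drive_tool(series=[[0,0,0,0,0,0,70],[0,0,0,0,0,0,60],[0,0,0,0,0,0,50],[0,0,0,0,0,0,45],[0,0,0,0,0,0,45]], squeeze=50)

```text
clock: 15.8
tcp_pos: [0.4365, 0.1654, 0.0701]
orientation: [-1.361, 0.935, -0.936]
contact_force: [-2.0, -1.4, 6.1]
grip_width: 0.0534
```

Emit:
drive_tool(series=[[0,-5,0,0,0,0,45],[0,-20,0,0,0,0,45],[0,-50,0,0,0,0,45],[0,-85,0,0,0,0,45],[0,-105,0,0,0,0,45]])

```text
clock: 16.3
tcp_pos: [0.4375, 0.1658, 0.1777]
orientation: [-1.358, 0.934, -0.937]
contact_force: [0.5, 0.1, -2.7]
grip_width: 0.0535
```

Run:
```python
from h import *
from bench import r
st(r)
move((.634,-.130,.19),np.radians(-11),r)
```

```text
t 16.3 tcp [0.4375 0.1658 0.1777] yaw z 20.9 ydir [ 0.003  0.001 -1.   ] j [-0.97  0.22  0.54  2.12 -0.15  0.84  0.03] w 53.5 F [ 0.5  0.1 -2.7]
shift mm [346.5 -11.9  77.9] turn deg [-1.700e-01  3.194e+01 -2.000e-02]
```

Emit:
drive_tool(series=[[20,-1,4,0,2,0,45],[60,-3,13,0,6,0,45],[105,-5,23,0,10,0,45],[150,-7,33,0,14,0,45],[195,-8,43,0,18,0,45]])

```text
clock: 16.8
tcp_pos: [0.5482, -0.0022, 0.1866]
orientation: [-1.228, 1.17, -1.174]
contact_force: [0.7, 0.9, -1.8]
grip_width: 0.0534
```

Run:
```python
from h import *
from bench import r
st(r)
move((.637,-.128,.185),np.radians(-11),r)
```

```text
t 16.8 tcp [ 0.5482 -0.0022  0.1866] yaw z 2.8 ydir [ 0.004  0.001 -1.   ] j [-0.63  0.37  0.66  1.94 -0.29  0.92  0.22] w 53.4 F [ 0.7  0.9 -1.8]
shift mm [130.    1.8  82.5] turn deg [-0.22 13.83 -0.09]
```

Emit:
drive_tool(series=[[40,1,25,0,5,0,45],[78,1,49,0,9,0,45],[110,2,70,0,12,0,45],[127,2,80,0,14,0,45],[130,2,82.5,0,14,0,45]])

```text
clock: 17.3
tcp_pos: [0.6375, -0.1312, 0.185]
orientation: [-1.106, 1.35, -1.357]
contact_force: [-0.9, 0.1, -1.7]
grip_width: 0.0532
```

Emit:
drive_tool(series=[[0,0,0,0,0,0,45],[0,0,0,0,0,0,45]])

```text
clock: 17.5
tcp_pos: [0.6371, -0.1301, 0.1849]
orientation: [-1.106, 1.35, -1.355]
contact_force: [0.3, 0.9, -1.1]
grip_width: 0.0534
```

Run:
```python
from h import *
from bench import r
st(r)
move((.637,-.128,.074),np.radians(-11),r)
f=r.grab_frame("wrist");cv2.imwrite("pics/w8.png",f["frame"])
```

```text
t 17.5 tcp [ 0.6371 -0.1301  0.1849] yaw z -11.3 ydir [ 0.004 -0.    -1.   ] j [-0.38  0.56  0.7   1.7  -0.41  1.02  0.26] w 53.4 F [ 0.3  0.9 -1.1]
shift mm [ -2.  110.9  -0.9] turn deg [-0.23 -0.31 -0.02]
```

View pics/w8.png

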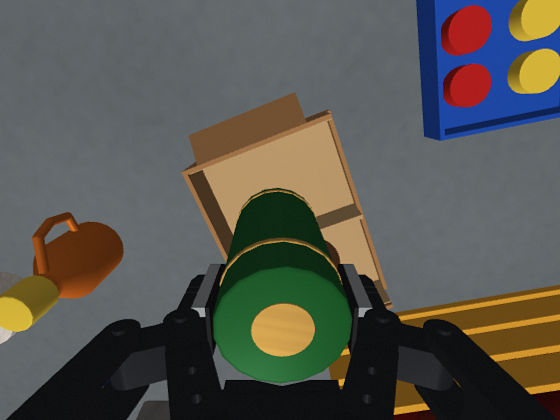

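Tin hangs upright over the kraft bare cell, which shows around (285,210). Lower it.

Emit:
drive_tool(series=[[-2,20,-1,0,0,0,45],[-2,48,-1,0,0,0,45],[-2,76,-1,0,0,0,45],[-2,95,-1,0,0,0,45],[-2,104,-1,0,0,0,45]])

```text
clock: 18.05
tcp_pos: [0.6356, -0.1255, 0.0792]
orientation: [-1.109, 1.351, -1.351]
contact_force: [-1.0, 0.0, -1.6]
grip_width: 0.0536
```

Run:
```python
from h import *
from bench import r
st(r)
move((.637,-.128,.073),np.radians(-11),r)
```

```text
t 18.05 tcp [ 0.6356 -0.1255  0.0792] yaw z -11.2 ydir [ 0.001  0.001 -1.   ] j [-0.32  0.68  0.61  1.77 -0.51  0.85  0.33] w 53.6 F [-1.   0.  -1.6]
shift mm [2.2 6.2 1.9] turn deg [-0.05 -0.17 -0.08]
```

Emit:
drive_tool(series=[[1,2,1,0,0,0,45],[2,4,2,0,0,0,45],[2,5,2,0,0,0,45],[2,6,2,0,0,0,45],[2,6.2,2,0,0,0,45]])

```text
clock: 18.55
tcp_pos: [0.6378, -0.1282, 0.0741]
orientation: [-1.107, 1.35, -1.352]
contact_force: [-0.8, 0.9, 5.1]
grip_width: 0.0533
```

Contact. Release and rise.

Emit:
drive_tool(series=[[0,0,0,0,0,0,58],[0,0,0,0,0,0,66],[0,0,0,0,0,0,76],[0,0,0,0,0,0,76],[0,-10,0,0,0,0,76]])

```text
clock: 19.05
tcp_pos: [0.6368, -0.1278, 0.0832]
orientation: [-1.109, 1.352, -1.35]
contact_force: [-0.0, 0.2, 0.1]
grip_width: 0.0761
```

Emit:
drive_tool(series=[[0,-30,0,0,0,0,76],[0,-65,0,0,0,0,76],[0,-100,0,0,0,0,76],[0,-125,0,0,0,0,76],[0,-135,0,0,0,0,76]])

```text
clock: 19.55
tcp_pos: [0.6381, -0.1288, 0.2218]
orientation: [-1.105, 1.348, -1.353]
contact_force: [1.3, 0.9, 0.3]
grip_width: 0.0765
```

Run:
```python
from h import *
from bench import r
st(r)
for a in (0,15,20): move((.4274,-.1578,.19),np.radians(a),r)
f=r.grab_frame("wrist");cv2.imwrite("pics/w9.png",f["frame"])
```

```text
t 19.55 tcp [ 0.6381 -0.1288  0.2218] yaw z -11.2 ydir [ 0.005  0.001 -1.   ] j [-0.4   0.53  0.72  1.67 -0.39  1.09  0.24] w 76.5 F [1.3 0.9 0.3]
shift mm [  69.4   30.7 -201.2] turn deg [ -0.29 -11.19  -0.09]
shift mm [  69.4   30.7 -201.2] turn deg [ -0.3  -26.19  -0.05]
shift mm [  69.4   30.7 -201.2] turn deg [ -0.31 -31.19  -0.04]
```

View pics/w9.png

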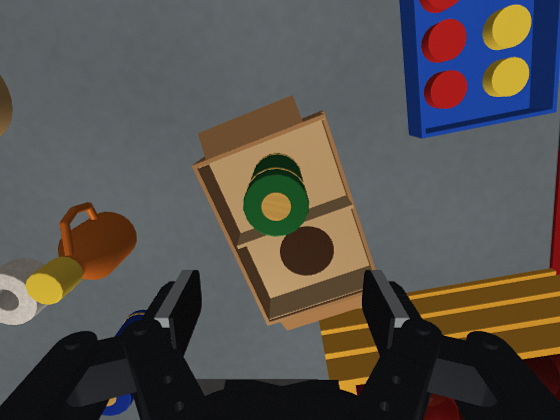

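Emit:
drive_tool(series=[[6,1,-18,0,-3,0,76],[20,4,-58,0,-8,0,76],[35,8,-100,0,-14,0,76],[49,14,-142,0,-20,0,76],[62,20,-180,0,-25,0,76]])

```text
clock: 20.1
tcp_pos: [0.4467, -0.1544, 0.1994]
orientation: [-1.312, 1.025, -1.027]
contact_force: [0.0, -0.5, 0.0]
grip_width: 0.0756
```

Emit:
drive_tool(series=[[6,8,-18,0,-3,0,76],[6,10,-19,0,-3,0,76],[6,10,-19,0,-3,0,76]])

```text
clock: 20.4
tcp_pos: [0.4295, -0.1645, 0.1888]
orientation: [-1.332, 0.987, -0.988]
contact_force: [-0.4, -0.5, 0.5]
grip_width: 0.0759
```

Run:
```python
from h import *
from bench import r
st(r)
move((.4274,-.1578,.095),np.radians(17),r)
f=r.grab_frame("wrist");cv2.imwrite("pics/w10.png",f["frame"])
print(proj(f,[[.4274,-.1578,.122]]))
c=blob(f,[22,150,120],[35,255,255],(240,180,330,270))[0];print(cv2.minEnclosingCircle(c))
```

```text
t 20.4 tcp [ 0.4295 -0.1645  0.1888] yaw z 17.0 ydir [ 0.002  0.002 -1.   ] j [-0.38  0.2   0.7   2.13 -0.17  0.86  0.72] w 75.9 F [-0.4 -0.5  0.5]
shift mm [-6.9 93.8 -0.3] turn deg [-0.15 -0.02 -0.07]
[[279.91532067 216.96122609]]
((278.875, 215.0), 22.68303680419922)
```

View pics/w10.png

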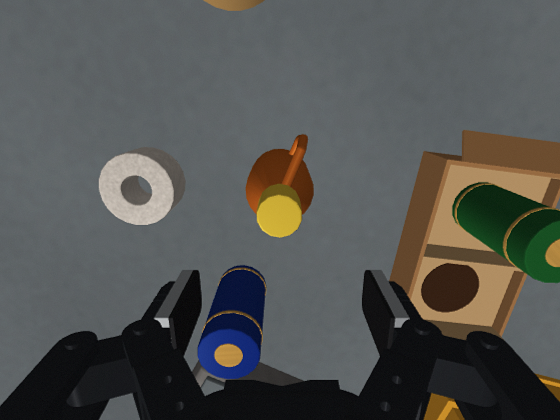

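Run:
```python
from h import *
from bench import r
f=r.grab_frame("wrist")
print(ray(f,(278.9,215),.122))
for z in (.05,.065,.08):
    p=ray(f,(301,142),z)[0,:2]-(.4274,-.1578);print(z,np.hypot(*p),np.degrees(np.arctan2(p[1],p[0])))
p=ray(f,(450,287),.005);print("padK",p)
```

```text
[[ 0.4274305  -0.15672175  0.122     ]]
0.05 0.04550802996912043 82.31288804858636
0.065 0.04681450954017822 84.28814091473679
0.08 0.04817357314139174 86.15405917711051
padK [[ 0.65331459 -0.22392265  0.005     ]]
```

Emit:
drive_tool(series=[[-7,15,0,0,0,0,76],[-7,38,0,0,0,0,76],[-7,62,0,0,0,0,76],[-7,82,0,0,0,0,76],[-7,91,0,0,0,0,76]])

```text
clock: 21.0
tcp_pos: [0.4296, -0.157, 0.0968]
orientation: [-1.335, 0.986, -0.987]
contact_force: [-0.5, -0.4, -0.2]
grip_width: 0.076
```

Run:
```python
from h import *
from bench import r
st(r)
move((.4274,-.1578,.096),np.radians(17),r)
```

```text
t 21.0 tcp [ 0.4296 -0.157   0.0968] yaw z 17.1 ydir [ 0.001  0.    -1.   ] j [-0.28  0.37  0.6   2.21 -0.34  0.65  0.86] w 76.0 F [-0.5 -0.4 -0.2]
shift mm [ 0.1  0.8 -2.3] turn deg [-0.07  0.13 -0.01]
```

Emit:
drive_tool(series=[[0,1,-2,0,0,0,60],[0,1,-2,0,0,0,45],[0,1,-2,0,0,0,30],[0,1,-2,0,0,0,24],[0,1,-2,0,0,0,24]], squeeze=50)

```text
clock: 21.5
tcp_pos: [0.4281, -0.1579, 0.0966]
orientation: [-1.334, 0.985, -0.988]
contact_force: [-2.6, -0.6, 7.0]
grip_width: 0.0307
```

Emit:
drive_tool(series=[[0,0,0,0,0,0,24],[0,-5,0,0,0,0,24],[0,-25,0,0,0,0,24],[0,-55,0,0,0,0,24],[0,-85,0,0,0,0,24]])

```text
clock: 22.0
tcp_pos: [0.4271, -0.1579, 0.1823]
orientation: [-1.335, 0.986, -0.987]
contact_force: [1.3, 0.9, -4.1]
grip_width: 0.0303
```

Run:
```python
from h import *
from bench import r
st(r)
move((.653,-.2241,.23),np.radians(-58.5),r)
```

```text
t 22.0 tcp [ 0.4271 -0.1579  0.1823] yaw z 17.1 ydir [ 0.001  0.    -1.   ] j [-0.4   0.2   0.71  2.15 -0.17  0.85  0.71] w 30.3 F [ 1.3  0.9 -4.1]
shift mm [129.7 -47.5 196.4] turn deg [-4.00e-02  7.56e+01 -3.00e-02]
```

Emit:
drive_tool(series=[[5,-14,8,0,6,0,24],[17,-30,25,0,14,0,24],[32,-42,48,0,22.5,0,24],[47,-47,71,0,31,0,24],[62,-48,94,0,39,0,24]])

```text
clock: 22.5
tcp_pos: [0.5364, -0.1894, 0.2314]
orientation: [-0.998, 1.488, -1.489]
contact_force: [-0.3, 0.5, -3.1]
grip_width: 0.0303
```

Run:
```python
from h import *
from bench import r
st(r)
move((.653,-.2241,.23),np.radians(-58.5),r)
```

```text
t 22.5 tcp [ 0.5364 -0.1894  0.2314] yaw z -22.2 ydir [ 0.002  0.001 -1.   ] j [-0.4   0.39  0.83  1.86 -0.33  1.04  0.17] w 30.3 F [-0.3  0.5 -3.1]
shift mm [-11.9   1.6 121. ] turn deg [-0.07 36.3  -0.12]
```

Emit:
drive_tool(series=[[-2,0,26,0,8.5,0,24],[-5,1,54,0,17,0,24],[-8,1,82,0,25.5,0,24],[-11,1,108,0,32,0,24],[-12,2,121,0,36,0,24]])

```text
clock: 23.0
tcp_pos: [0.655, -0.2232, 0.2289]
orientation: [-0.539, 1.908, -1.908]
contact_force: [-1.2, 0.4, -3.1]
grip_width: 0.0305
```

Emit:
drive_tool(series=[[0,0,0,0,0,0,24],[0,0,0,0,0,0,24]])

```text
clock: 23.2
tcp_pos: [0.6545, -0.2226, 0.2281]
orientation: [-0.543, 1.908, -1.907]
contact_force: [-0.5, 0.5, -3.7]
grip_width: 0.0305
```

Run:
```python
from h import *
from bench import r
st(r)
move((.653,-.2241,.101),np.radians(-58.5),r)
f=r.grab_frame("wrist");cv2.imwrite("pics/w11.png",f["frame"])
f=r.grab_frame("side");cv2.imwrite("pics/s11.png",cv2.resize(f["frame"][100:320,200:480],None,fx=2.5,fy=2.5))
```

```text
t 23.2 tcp [ 0.6545 -0.2226  0.2281] yaw z -58.2 ydir [-0.     0.001 -1.   ] j [-0.33  0.66  0.91  1.56 -0.55  1.19 -0.33] w 30.5 F [-0.5  0.5 -3.7]
shift mm [  2.1 127.1   0.6] turn deg [ 0.03  0.28 -0.01]
```

View pics/w11.png

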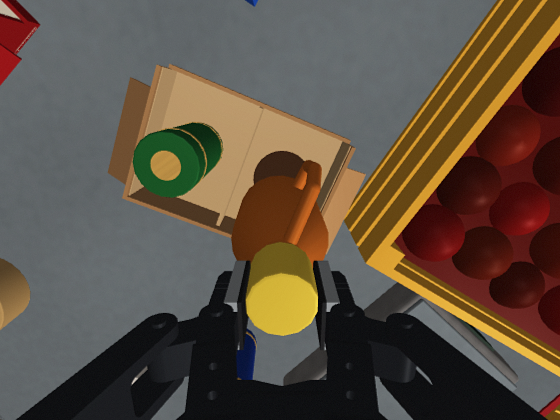

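View pics/s11.png

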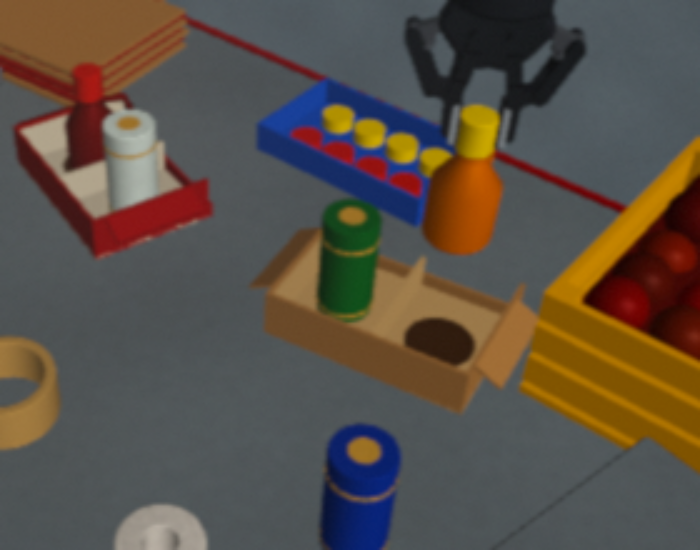

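Emit:
drive_tool(series=[[2,15,0.6,0,0,0,24],[2,45,0.6,0,0,0,24],[2,78,0.6,0,0,0,24],[2,105,0.6,0,0,0,24],[2,119,0.6,0,0,0,24]])

```text
clock: 23.8
tcp_pos: [0.6505, -0.2232, 0.1064]
orientation: [-0.545, 1.913, -1.905]
contact_force: [0.1, 0.2, -3.3]
grip_width: 0.0303
```

Run:
```python
from h import *
from bench import r
st(r)
move((.653,-.2241,.101),np.radians(-58.5),r)
```

```text
t 23.8 tcp [ 0.6505 -0.2232  0.1064] yaw z -58.3 ydir [-0.003  0.003 -1.   ] j [-0.28  0.78  0.81  1.66 -0.65  1.   -0.26] w 30.3 F [ 0.1  0.2 -3.3]
shift mm [-1.6  5.4  2.1] turn deg [0.25 0.24 0.07]
```

Emit:
drive_tool(series=[[-1,1,1,0,0,0,24],[-1,2.5,1.5,0,0,0,24],[-1.5,4,2,0,0,0,24],[-1.5,5,2,0,0,0,24],[-1.5,5,2,0,0,0,24]])

```text
clock: 24.3
tcp_pos: [0.6532, -0.2243, 0.1022]
orientation: [-0.544, 1.912, -1.905]
contact_force: [-0.7, -0.8, -4.1]
grip_width: 0.0304
```

Emit:
drive_tool(series=[[0,0.7,0,0,0,0,24],[0,1.3,0,0,0,0,24],[0,1.3,0,0,0,0,24]])

```text
clock: 24.6
tcp_pos: [0.6533, -0.2242, 0.101]
orientation: [-0.544, 1.911, -1.905]
contact_force: [0.2, 0.3, -2.7]
grip_width: 0.0303
```

Emit:
drive_tool(series=[[0,0.7,0,0,0,0,24],[0,1.3,0,0,0,0,24],[0,1.3,0,0,0,0,24]])

```text
clock: 24.9
tcp_pos: [0.6537, -0.2242, 0.1009]
orientation: [-0.543, 1.911, -1.904]
contact_force: [-2.1, 2.7, 5.6]
grip_width: 0.0303
```

Contact. Release.

Emit:
drive_tool(series=[[0,0,0,0,0,0,34],[0,0,0,0,0,0,42],[0,0,0,0,0,0,52],[0,0,0,0,0,0,60],[0,-5,0,0,0,0,60]])

```text
clock: 25.4
tcp_pos: [0.6533, -0.224, 0.1053]
orientation: [-0.544, 1.912, -1.904]
contact_force: [-0.1, 0.1, -0.3]
grip_width: 0.0601
```

Emit:
drive_tool(series=[[0,-20,0,0,0,0,60],[0,-45,0,0,0,0,60],[0,-75,0,0,0,0,60],[0,-95,0,0,0,0,60],[0,-105,0,0,0,0,60]])

```text
clock: 25.9
tcp_pos: [0.6543, -0.2252, 0.213]
orientation: [-0.541, 1.91, -1.906]
contact_force: [0.1, -0.3, -0.6]
grip_width: 0.0602
```

Emit:
drive_tool(series=[[0,-40,-30,0,0,0,60],[0,-80,-70,0,0,0,60],[0,-110,-120,0,0,0,60],[0,-115,-160,0,0,0,60],[0,-115,-170,0,0,0,60]])

```text
clock: 26.4
tcp_pos: [0.564, -0.0765, 0.329]
orientation: [-0.543, 1.909, -1.899]
contact_force: [0.9, 0.4, -0.5]
grip_width: 0.0599
```

Run:
```python
from h import *
from bench import r
st(r)
for n in("wrist","side","top"):
    f=r.grab_frame(n);cv2.imwrite(f"pics/{n}12.png",f["frame"])
    print(n,proj(f,[[.653,-.2241,.126],[.653,-.2241,.005],[.6366,.2283,.126],[.4238,-.2931,.11]]).round(1).tolist())
```

```text
t 26.4 tcp [ 0.564  -0.0765  0.329 ] yaw z -58.0 ydir [ 0.002  0.006 -1.   ] j [-0.8   0.36  1.09  1.74 -0.34  1.25 -0.64] w 59.9 F [ 0.9  0.4 -0.5]
wrist [[440.3, 184.0], [401.8, 163.7], [29.4, -68.1], [362.4, 346.3]]
side [[383.2, 195.9], [376.0, 235.6], [233.8, 127.5], [346.4, 279.1]]
top [[399.4, 134.9], [386.1, 146.0], [175.6, 145.8], [434.8, 248.2]]
```

View pics/wrist12.png

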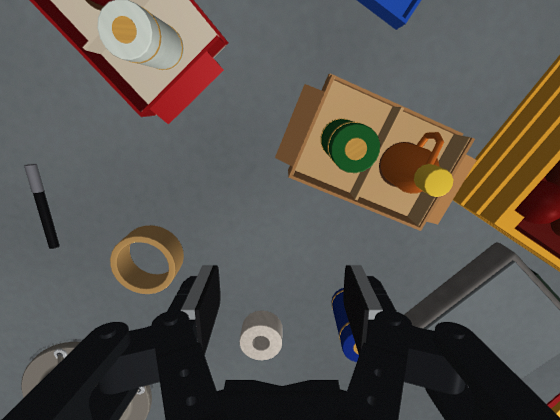

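View pics/side12.png

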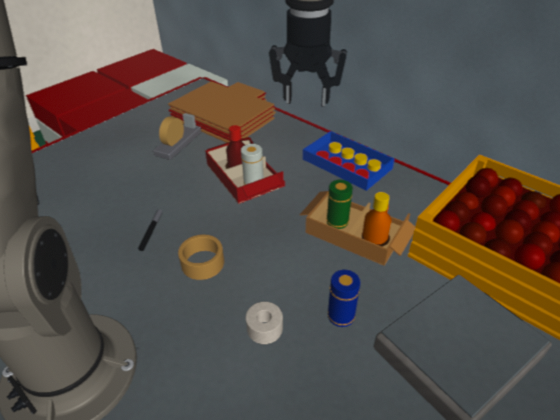

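View pics/top12.png

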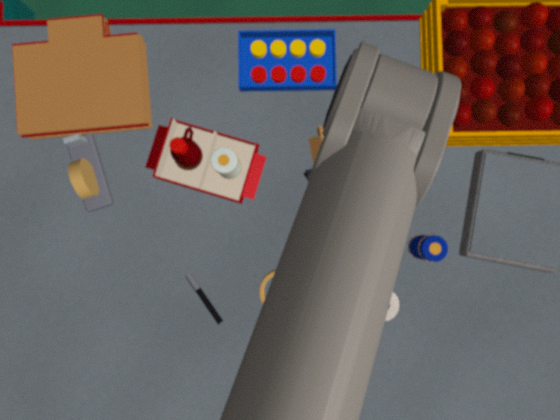

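Run:
```python
from h import *
from bench import r
f=r.grab_frame("top")
def c1(f,lo,hi,box,z):
    c=blob(f,lo,hi,box)[0];m=cv2.moments(c);u=(m["m10"]/m["m00"],m["m01"]/m["m00"]);return np.round(u,1),cv2.contourArea(c),np.round(ray(f,u,z)[0],4)
print("redcap",c1(f,[0,150,110],[8,255,255],(165,130,200,165),.126))
print("whitedot",c1(f,[12,120,120],[28,255,255],(210,148,240,172),.114))
print("blue",c1(f,[12,120,120],[28,255,255],(420,235,450,262),.110))
f=r.grab_frame("wrist")
print("ambercap",c1(f,[22,150,110],[35,255,255],(400,155,460,205),.126))
print("greendot",c1(f,[12,120,120],[21,220,255],(335,130,372,168),.114))
cv2.imwrite("pics/c13.png",cv2.resize(f["frame"][60:240,260:480],None,fx=3,fy=3))
f=r.grab_frame("side")
print("amber side",c1(f,[22,150,110],[35,255,255],(365,190,400,215),.126))
print("red side",c1(f,[0,180,110],[8,255,255],(222,122,246,145),.126))
t=r.grab_frame("top");cv2.imwrite("pics/c14.png",cv2.resize(t["frame"][110:210,140:270],None,fx=5,fy=5))
```

```text
redcap (array([178.8, 145.7]), 214.5, array([0.6367, 0.2217, 0.126 ]))
whitedot (array([223.2, 159.6]), 65.0, array([0.6092, 0.1337, 0.114 ]))
blue (array([434.7, 248.2]), 73.0, array([ 0.4237, -0.2929,  0.11  ]))
ambercap (array([434.6, 179.8]), 602.5, array([ 0.6533, -0.2208,  0.126 ]))
greendot (array([351.5, 146.5]), 340.0, array([ 0.6351, -0.1266,  0.114 ]))
amber side (array([381.5, 200.8]), 199.0, array([ 0.6366, -0.2302,  0.126 ]))
red side (array([235.6, 132.3]), 148.5, array([0.623 , 0.2073, 0.126 ]))
```

View pics/c13.png

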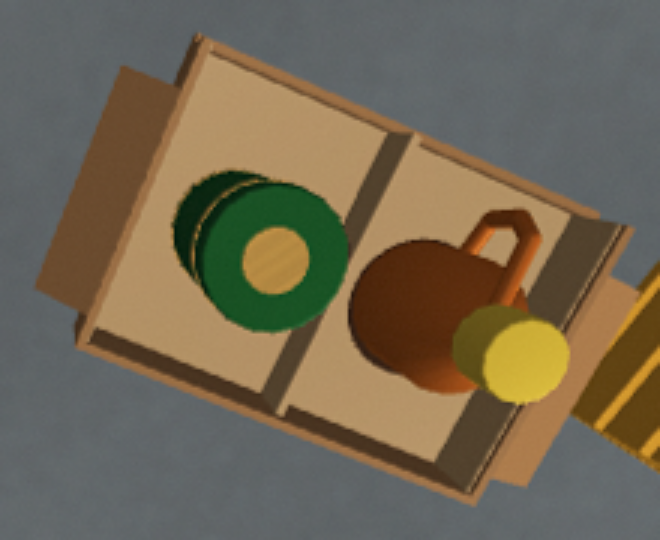

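View pics/c14.png

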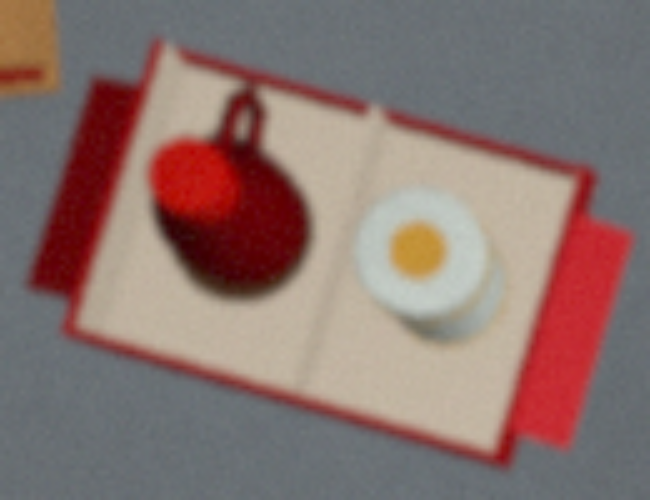

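Run:
```python
from h import *
from bench import r
f=r.grab_frame("wrist")
for z in (.06,.08):
    p=ray(f,(431,130.5),z)[0,:2]-(.6533,-.2225);print("amber",z,np.hypot(*p),np.degrees(np.arctan2(p[1],p[0])))
p=ray(f,[(260+85/3,60+345/3),(260+475/3,60+500/3)],.05);d=p[0]-p[1];print("kraft yaw",np.degrees(np.arctan2(-d[0],d[1])),np.hypot(*d[:2]))
t=r.grab_frame("top")
for z in (.06,.08):
    p=ray(t,(140+247/5,110+90/5),z)[0,:2]-(.6367,.2265);print("red",z,np.hypot(*p),np.degrees(np.arctan2(p[1],p[0])))
st(r)
```

```text
amber 0.06 0.04908784323539954 9.856705496799787
amber 0.08 0.048252442568120876 20.563691858279117
kraft yaw 9.5311831027116 0.1949151928852571
red 0.06 0.05259542175559723 -14.106087976557243
red 0.08 0.049401276917207235 -19.946510125782773
t 26.85 tcp [ 0.5648 -0.0823  0.3279] yaw z -58.4 ydir [ 0.     0.001 -1.   ] j [-0.79  0.36  1.09  1.74 -0.34  1.25 -0.63] w 59.8 F [ 0.5  0.5 -0.4]
```

All within tolerance and the arm is clear, so I'm handing in.

```bash
python3 -c "
from bench import r
print(r.hand_in())"
```

```text
the job is handed in; nothing more can be done
None
```

I packed both cartons and handed the job in at about 27 s of the 96 s allowed. All four items were set down gently (contact about 5–6 N), the arm was clear at hand-in, and no verdict was reported.

| Carton | Jug on its pad | Jug handle | Carton front | Tin in the bare cell |
|---|---|---|---|---|
| Red | dark red | about -14° to -20° | about -17° | white, about 2 mm from my planned spot |
| Kraft | amber | about 10° (one reading gave 21°) | about 9.5° | green, about 2 mm from my planned spot |

- **Jugs:** The final pictures showed both jugs upright with handles to the low front. The handle limit is about 20°. The 21° amber reading assumes a higher point on the handle, and even that is about 11° off.
- **Blue tin:** It measured within 1 mm of where it started.
- **Cap positions that disagreed:** The last views put the jug caps 3–7 mm towards the robot's midline from where the gripper released them. A wrist picture just after the red jug's release had put its cap within 1–2 pixels of the planned spot. I put most of the gap down to the visible cap sides pulling the colour measurement, and it is still inside the 15 mm limit.
- **Side view:** It put both caps about 15–25 mm off, but it sees mostly the cap's side, so I did not use it.

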